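Set the flip tags to match the case bins

ROBOT

A 7-joint arm with a two-finger parallel gripper is mounted at the origin on the work surface. World frame = base frame: x ahead of the robot, y to its left, z up, the work surface at z = 0. Lengths are in m, angles in rad, forces in N, time in s.
With the tool pointing down it reaches from about 0.4 to 0.85 m from the base axis. Payload 6.9 kg.
Tool frame: the origin (TCP) lies midway between the tips of the shut fingers; the grasp point (between the pads) lies behind it (ctrl.pinch_z is the z of the grasp point in the tool frame, in m); z points along the fingers, y is the direction in which the jaws open and shut (so a half turn about z gives the same grasp; the last joint's range is limited). The gripper opens to 85 mm and grips with 20 to 120 N. Pads are 22 mm wide; open, the fingers measure 114 mm over their backs; the gripper's body (76 mm by 85 mm) begins 54 mm behind the grasp point. The pads swing forward as they close: fully open they stand 13 mm farther back than shut.
Start: joints at [1.302, 0.507, -0.238, 1.5, 0.126, 1.149, -0.155], TCP at [0.228, -0.582, 0.231] pointing down, gripper open.
Joint ranges: [-3.08, 3.08], [-0.24, 2.05], [-1.43, 1.35], [0, 2.5], [-1.52, 4.66], [0.17, 1.96], [-2.89, 2.89]. Speed limits (rad/s): [2.39, 2.39, 3.14, 3.14, 3.14, 3.14, 3.14].

INTERFACE

Orientations are given as a unit quaternion [w, x, y, z].
In Python, from station import ctrl, get_state, vision, ticket, models gives the robot as it stands. Calls block until the motion is done:
- ctrl.movep(position, orientation): joint-space move of the TCP to a pose.
- ctrl.movel(position, frame=None, max_speed=0.15): straight line of the TCP; frame=None keeps the orientation; max_speed is the mean speed in m/s.
- ctrl.set_joints(angles): joint-space move.
- ctrl.ungrasp() and ctrl.close_gripper(force=None): open the fingers fully, or close them until they stop; force is the grip in N (None keeps the last).
- ctrl.pause(seconds).
- ctrl.ik(position, orientation): joint angles nearest the present ones, or None.
- get_state(): the state.
- vision.grab_frame(name): name is "scene" or "side" or "wrist"; returns (picture, depth): 480x640x3 uint8, blue, green, red; 480x640 float32, m along the optical axis (not along the pixel's ray), 0 where there is no reading.
- vision.camera_info(name): a dict with "mtx" (3x3 intrinsics, pixels), "R" (3x3) and "t" (3): a world point X has camera coordinates R X + t; the wrist camera has in their place "hand_eye" (4x4, takes a point from camera to tool coordinates, whose origin is the TCP and whose axes are the flange's). Camera axes: x right, y down, z forward; pixel columns grow to the right and rows downward; lengths in m; the calibration is good to about 2 mm. A picture is of the moment at which its call begins: read the wrist's pose just before it. camera_info takes no time and is no camera call.
A pose or a line that the arm cannot do raises ctrl.Unreachable and nothing moves.
- ticket.close_job(): hands the job in, once; it reports no verdict.
Trained networks look in the newest picture that a camera, given by its name, has taken for a name from the list of things; names that differ only in an ending like _2 or _b are one class to them, and where a whole thing is asked for, a point or a joint stands for the part that bears it (a point fixed in the world has none). Each returns a list of dicts, best first, with "p" (0 to 1); they miss things now and then, are a little off and sometimes report something else, mostly with a low value. They report only what shows in the picture. A call takes as long as a camera call. They do not tell look-alikes from the thing itself.
- models.recognise(camera, target): "point" ([column, row] in pixels, amid what is visible of it).
- models.masks_of(camera, target): "mask" (480x640 bool, what is visible of it) and "point" ([column, row] in pixels, amid what is visible of it).
The state is a dict: "time": time; "qpos": joint angles; "qd": joint speeds; "tau": joint torques, N m; "tcp_pos": TCP position; "eef_rot": TCP orientation; "contact_force": force on the tool from outside, world axes, zero at the start; "wrist_torque": the same for the moment, N m; "width": finger opening in m.
Only numpy, scipy, OpenCV 4.12 (cv2) and the standard library are available. Lean on these libraries where they do the work, as an engineer would, in place of code of your own. Each camera call takes 0.05 s, during which the arm holds its last target. There are 200 camera calls.

TASK

Set the four flip tags on the rail so that they match the bins behind them: wherever a plaster cast lies in the bin, its tag leans back over the bin with the disc face up; wherever the bin is empty, its tag leans forward, away from the bin, with the plain face up. Push the wrong ones over with a fingertip, leave the bins, the casts and everything else on the bench where they are, and pick nothing up.

Things in the scene. Friction and masses are not known exactly. Their poses are not given: they have to be found in the camera images.
- clip1: steel hinge clip of tag 1, fixed on the rail; origin: middle of the hinge pin, 80 mm above the bench top; x: level, square to the rail, towards the bin behind it, whose centre is 85 mm along x; y along pin and rail; z up. Two ears, 58 mm over the outside, end 4 mm above the pin. Clips stand 100 mm apart; the order of their numbers along the rail varies
- tag1 (a joint): tag 1 about the pin of clip1, rad: 0 (stop) tipped forward, plain face up; 0.65 upright; 1.3 (stop) back over its bin, face with raised 30 mm disc up. White plate 50 mm along the pin, 3 mm thick, 30 g; rounded free edge 60 mm from the pin (at rest 48 mm above it and 36 mm out, open space below). Turns freely; 0.3 rad past upright it falls to that stop by itself
- clip2: steel hinge clip of tag 2, fixed on the rail; origin: middle of the hinge pin, 80 mm above the bench top; x: level, square to the rail, towards the bin behind it, whose centre is 85 mm along x; y along pin and rail; z up. Two ears, 58 mm over the outside, end 4 mm above the pin. Clips stand 100 mm apart; the order of their numbers along the rail varies
- tag2 (a joint): tag 2 about the pin of clip2, rad: 0 (stop) tipped forward, plain face up; 0.65 upright; 1.3 (stop) back over its bin, face with raised 30 mm disc up. White plate 50 mm along the pin, 3 mm thick, 30 g; rounded free edge 60 mm from the pin (at rest 48 mm above it and 36 mm out, open space below). Turns freely; 0.3 rad past upright it falls to that stop by itself
- clip3: steel hinge clip of tag 3, fixed on the rail; origin: middle of the hinge pin, 80 mm above the bench top; x: level, square to the rail, towards the bin behind it, whose centre is 85 mm along x; y along pin and rail; z up. Two ears, 58 mm over the outside, end 4 mm above the pin. Clips stand 100 mm apart; the order of their numbers along the rail varies
- tag3 (a joint): tag 3 about the pin of clip3, rad: 0 (stop) tipped forward, plain face up; 0.65 upright; 1.3 (stop) back over its bin, face with raised 30 mm disc up. White plate 50 mm along the pin, 3 mm thick, 30 g; rounded free edge 60 mm from the pin (at rest 48 mm above it and 36 mm out, open space below). Turns freely; 0.3 rad past upright it falls to that stop by itself
- clip4: steel hinge clip of tag 4, fixed on the rail; origin: middle of the hinge pin, 80 mm above the bench top; x: level, square to the rail, towards the bin behind it, whose centre is 85 mm along x; y along pin and rail; z up. Two ears, 58 mm over the outside, end 4 mm above the pin. Clips stand 100 mm apart; the order of their numbers along the rail varies
- tag4 (a joint): tag 4 about the pin of clip4, rad: 0 (stop) tipped forward, plain face up; 0.65 upright; 1.3 (stop) back over its bin, face with raised 30 mm disc up. White plate 50 mm along the pin, 3 mm thick, 30 g; rounded free edge 60 mm from the pin (at rest 48 mm above it and 36 mm out, open space below). Turns freely; 0.3 rad past upright it falls to that stop by itself
- bin1: grey open bin, loose, 120 mm (x, away from the rail) x 88 mm x 50 mm high, walls 3 mm; origin: centre of its underside, 11 mm above the bench top. It stands behind one of the tags; the four bins are alike and their order varies, so its number does not tell its tag. Top rim 19 mm below the level of the hinge pins.
- bin2: grey open bin, loose, 120 mm (x, away from the rail) x 88 mm x 50 mm high, walls 3 mm; origin: centre of its underside, 11 mm above the bench top. It stands behind one of the tags; the four bins are alike and their order varies, so its number does not tell its tag. Top rim 19 mm below the level of the hinge pins.
- bin3: grey open bin, loose, 120 mm (x, away from the rail) x 88 mm x 50 mm high, walls 3 mm; origin: centre of its underside, 11 mm above the bench top. It stands behind one of the tags; the four bins are alike and their order varies, so its number does not tell its tag. Top rim 19 mm below the level of the hinge pins.
- bin4: grey open bin, loose, 120 mm (x, away from the rail) x 88 mm x 50 mm high, walls 3 mm; origin: centre of its underside, 11 mm above the bench top. It stands behind one of the tags; the four bins are alike and their order varies, so its number does not tell its tag. Top rim 19 mm below the level of the hinge pins.
- cast1: plaster cast of a dental arch lying in one of the bins (buff), 62 x 60 x 34 mm high, loose, 0.14 kg; origin: about the centre of its underside
- cast2: plaster cast of a dental arch lying in one of the bins (grey base, some teeth missing), 62 x 60 x 34 mm high, loose, 0.14 kg; origin: about the centre of its underside
- spare_cast: buff cast with pink gums, 62 x 60 x 34 mm high, standing on the green mat in front of the board, in no bin; origin: centre of its underside
- wax_block: blue wax block 36 x 52 x 24 mm on the mat in front of the board; origin: centre of its underside
- marker: white marker pen, 126 mm long, 12 mm thick, lying along the rail on the board's front ledge; origin: under its middle
- marker_cap: black pen cap, 32 mm long, 14 mm thick, lying on the board's front ledge; origin: under its middle
- burner: gas burner, foot 84 mm across, 128 mm high, on the bench to the left; origin: centre of its foot
- wax_tin: cream wax tin 90 mm across, 38 mm high, on the bench to the right; origin: centre of its underside
- carver: brass-handled wax carver, 170 mm long, lying on the bench to the right; origin: under its middle
There are look-alikes about, which are no part of the job. Leave any purple look-alike of the cast1 alone.

How it is judged:
At the end, for the whole second after the job is handed in: Tags with a cast in the bin behind (within 45 mm of the tag's middle along the rail) lean back over the bin, joint above 1.1; the other tags lean forward, joint below 0.2; all at rest. Casts and bins are within 15 mm, other loose things within 20 mm, of where they began (((y of cast1 in the frame of clip1 between -0.045 and 0.045 m and value of joint tag1 above 1.1 rad) or (y of cast2 in the frame of clip1 between -0.045 and 0.045 m and value of joint tag1 above 1.1 rad) or ((y of cast1 in the frame of clip1 below -0.045 m or y of cast1 in the frame of clip1 above 0.045 m) and (y of cast2 in the frame of clip1 below -0.045 m or y of cast2 in the frame of clip1 above 0.045 m) and value of joint tag1 below 0.2 rad)) and velocity of joint tag1 between -0.1 and 0.1 rad/s and ((y of cast1 in the frame of clip2 between -0.045 and 0.045 m and value of joint tag2 above 1.1 rad) or (y of cast2 in the frame of clip2 between -0.045 and 0.045 m and value of joint tag2 above 1.1 rad) or ((y of cast1 in the frame of clip2 below -0.045 m or y of cast1 in the frame of clip2 above 0.045 m) and (y of cast2 in the frame of clip2 below -0.045 m or y of cast2 in the frame of clip2 above 0.045 m) and value of joint tag2 below 0.2 rad)) and velocity of joint tag2 between -0.1 and 0.1 rad/s and ((y of cast1 in the frame of clip3 between -0.045 and 0.045 m and value of joint tag3 above 1.1 rad) or (y of cast2 in the frame of clip3 between -0.045 and 0.045 m and value of joint tag3 above 1.1 rad) or ((y of cast1 in the frame of clip3 below -0.045 m or y of cast1 in the frame of clip3 above 0.045 m) and (y of cast2 in the frame of clip3 below -0.045 m or y of cast2 in the frame of clip3 above 0.045 m) and value of joint tag3 below 0.2 rad)) and velocity of joint tag3 between -0.1 and 0.1 rad/s and ((y of cast1 in the frame of clip4 between -0.045 and 0.045 m and value of joint tag4 above 1.1 rad) or (y of cast2 in the frame of clip4 between -0.045 and 0.045 m and value of joint tag4 above 1.1 rad) or ((y of cast1 in the frame of clip4 below -0.045 m or y of cast1 in the frame of clip4 above 0.045 m) and (y of cast2 in the frame of clip4 below -0.045 m or y of cast2 in the frame of clip4 above 0.045 m) and value of joint tag4 below 0.2 rad)) and velocity of joint tag4 between -0.1 and 0.1 rad/s and distance of each of cast1, cast2, bin1, bin2, bin3, bin4 from where it was at the start of the episode below 0.015 m and distance of each of spare_cast, wax_block, marker, marker_cap, burner, wax_tin, carver from where it was at the start of the episode below 0.02 m); the robot touches nothing.
It fails at once if a cast or a bin is shifted by more than 15 mm or lifted (distance of any of cast1, cast2, bin1, bin2, bin3, bin4 from where it was at the start of the episode above 0.015 m).
It fails at once if anything else on the bench (spare cast, wax block, marker, cap, burner, wax tin, carver) is shifted by more than 20 mm or lifted (distance of any of spare_cast, wax_block, marker, marker_cap, burner, wax_tin, carver from where it was at the start of the episode above 0.02 m).
It also fails if it takes over 42 s, if anything falls off the work surface, if the arm or the gripper's body presses on something with over 40 N, if the wrist force passes 120 N, or if a joint passes its speed limit or range.

## Working session

There is one attempt and no reset: what is moved stays moved. The work goes in short steps, each a Python script; the robot and the scene stay as the last script left them, time stands still between calls to the robot, and variables do not carry over. Pictures are saved under pics/ and viewed, about 8 in all and at most 12, crops included, and the job is handed in when it is done.

```bash
mkdir -p pics; ls; python3 - <<'E'
from station import ctrl, get_state, vision
import cv2
for n in ("scene","side"):
    im,d=vision.grab_frame(n); cv2.imwrite(f"pics/{n}0.png",im)
    import numpy as np; np.save(f"{n}0.npy",d)
    c=vision.camera_info(n); print(n,c["mtx"].tolist(),(-c["R"].T@c["t"]).round(3),c["R"].round(2).tolist())
s=get_state();print(s["time"],s["tcp_pos"],s["eef_rot"],s["width"],ctrl.pinch_z)
E
```

```text
pics
scene [[534.1268601739577, 0.0, 325.33487993838503], [0.0, 534.1268601739577, 233.62630699430204], [0.0, 0.0, 1.0]] [ 1.136 -0.445  0.914] [[0.6, 0.8, -0.01], [0.58, -0.45, -0.67], [-0.54, 0.4, -0.74]]
side [[473.65966453577835, 0.0, 326.45740921076504], [0.0, 473.65966453577835, 235.58095883595837], [0.0, 0.0, 1.0]] [0.17  0.84  1.042] [[-0.92, -0.39, -0.01], [-0.28, 0.66, -0.7], [0.28, -0.64, -0.72]]
0.1 [ 0.22797447 -0.58146503  0.23050791] [-7.84121150e-04  9.82583569e-01  1.85819502e-01 -1.69101683e-04] 0.08523888037599427 -0.0187
```

View pics/scene0.png

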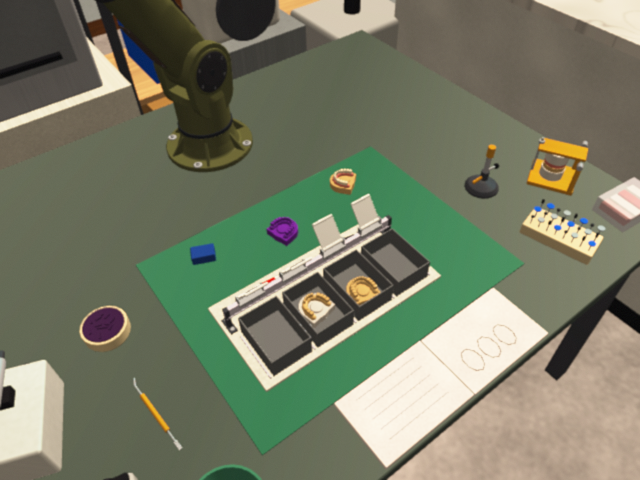

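View pics/side0.png

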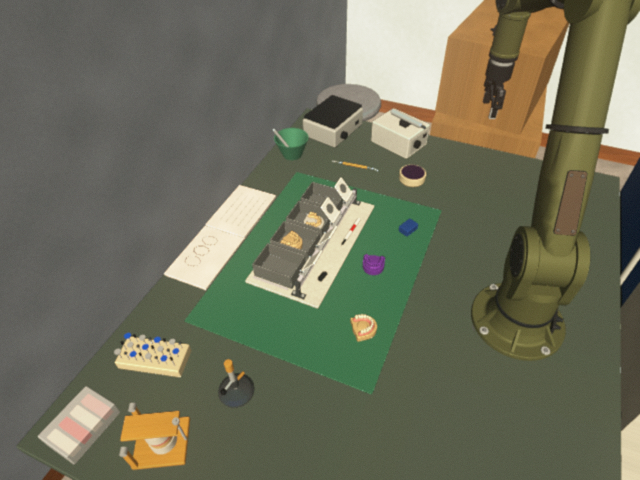

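The scene picture shows the bins, from left (−y) to right (+y), as A empty, B cast (317,305), C cast (362,290) and D empty. The two right-hand tags, at (328,232) and (367,212), lean forward with the plain face visible. The side picture shows discs on A (343,188) and B (330,208), so those lean back. That leaves A to push forward and C to push back. Next I'll measure the geometry.

```bash
cat > h.py <<'E'
import numpy as np, cv2
from station import ctrl, get_state, vision, models
def cloud(n,d):
    c=vision.camera_info(n);K=c["mtx"];v,u=np.mgrid[:480,:640]
    P=np.stack([(u-K[0,2])/K[0,0]*d,(v-K[1,2])/K[1,1]*d,d],-1)
    W=(P-c["t"])@c["R"]; W[d<=0]=np.nan; return W
E
python3 - <<'E'
from h import *
for n in ("scene","side"):
    d=np.load(n+"0.npy"); W=cloud(n,d)
    im,_=vision.grab_frame(n)
    print(n,"bench z",np.nanmedian(W[...,2][(abs(W[...,2])<.02)]))
    for t in ("tag1","clip1","bin1","cast1","spare_cast","wax_block","marker","marker_cap"):
        for r in models.masks_of(n,t):
            if r["p"]<.2: continue
            p=W[r["mask"]]; p=p[~np.isnan(p[:,0])]
            if len(p)<5: continue
            print(n,t,round(r["p"],2),np.round(r["point"]),len(p),np.median(p,0).round(3),"lo",np.percentile(p,5,axis=0).round(3),"hi",np.percentile(p,95,axis=0).round(3))
    m=(W[...,2]>.052)&(W[...,2]<.066)&(W[...,0]>.35)&(W[...,0]<.85)&(abs(W[...,1])<.4)
    np.save(n+"_rim.npy",W[m])
    m=(W[...,2]>.05)&(W[...,2]<.16)&(W[...,0]>.35)&(W[...,0]<.85)&(abs(W[...,1])<.4)
    P=W[m]; S=1500; img=np.zeros((600,800),np.uint8)
    for x,y,z in P: 
        a,b=int(750-(x-.35)*S),int(400-y*S)
        if 0<=a<600 and 0<=b<800: img[a,b]=max(img[a,b],int(60+(z-.05)*1800))
    cv2.imwrite(f"pics/top_{n}.png",cv2.applyColorMap(img,cv2.COLORMAP_JET))
a,b=[cv2.imread(f"pics/{n}0.png") for n in("scene","side")]
cv2.imwrite("pics/crop.png",np.hstack([cv2.resize(a[180:390,200:450],(400,336))*1,cv2.resize(b[170:310,240:390],(360,336))]))
E
```

```text
scene bench z 0.0008773799048373892
scene tag1 0.93 [325. 230.] 600 [ 0.538 -0.001  0.104] lo [ 0.522 -0.022  0.084] hi [0.556 0.021 0.127]
scene tag1 0.72 [296. 266.] 157 [ 0.582 -0.104  0.121] lo [ 0.505 -0.125  0.013] hi [ 0.591 -0.069  0.129]
scene tag1 0.66 [366. 211.] 606 [0.54  0.1   0.103] lo [0.523 0.077 0.082] hi [0.558 0.123 0.127]
scene tag1 0.52 [249. 293.] 138 [ 0.585 -0.207  0.125] lo [ 0.548 -0.225  0.066] hi [ 0.59  -0.181  0.129]
scene tag1 0.47 [249. 295.] 406 [ 0.559 -0.203  0.069] lo [ 0.548 -0.228  0.055] hi [ 0.589 -0.172  0.128]
scene clip1 0.83 [326. 238.] 900 [ 0.545 -0.     0.094] lo [ 0.522 -0.024  0.063] hi [0.563 0.024 0.126]
scene clip1 0.82 [251. 296.] 360 [ 0.559 -0.205  0.069] lo [ 0.55  -0.228  0.061] hi [ 0.589 -0.176  0.128]
scene clip1 0.71 [368. 213.] 819 [0.546 0.1   0.095] lo [0.523 0.075 0.062] hi [0.565 0.125 0.126]
scene clip1 0.58 [294. 269.] 348 [ 0.561 -0.105  0.069] lo [ 0.551 -0.128  0.062] hi [ 0.59  -0.075  0.128]
scene clip1 0.26 [201. 254.] 453 [ 0.364 -0.211  0.025] lo [ 0.338 -0.233  0.005] hi [ 0.38  -0.188  0.028]
scene bin1 0.
[... 2785 characters left out ...]
6  0.024] lo [ 0.377 -0.049  0.01 ] hi [0.428 0.004 0.037]
side cast1 0.48 [311. 219.] 201 [ 0.629 -0.109  0.038] lo [ 0.601 -0.126  0.029] hi [ 0.657 -0.078  0.051]
side spare_cast 0.85 [366. 325.] 542 [0.355 0.188 0.024] lo [0.329 0.164 0.008] hi [0.385 0.216 0.037]
side spare_cast 0.55 [410. 223.] 232 [ 0.352 -0.203  0.025] lo [ 0.332 -0.238  0.005] hi [ 0.375 -0.182  0.03 ]
side wax_block 0.59 [411. 226.] 227 [ 0.352 -0.199  0.025] lo [ 0.333 -0.226  0.005] hi [ 0.374 -0.181  0.031]
side marker 0.51 [351. 226.] 89 [ 0.509 -0.133  0.021] lo [ 0.504 -0.176  0.015] hi [ 0.515 -0.083  0.025]
side marker_cap 0.48 [321. 273.] 45 [0.518 0.073 0.022] lo [0.512 0.062 0.017] hi [0.527 0.088 0.027]
```

View pics/crop.png

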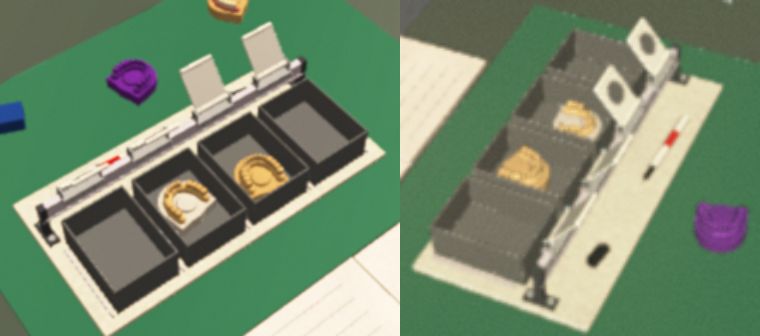

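View pics/top_scene.png

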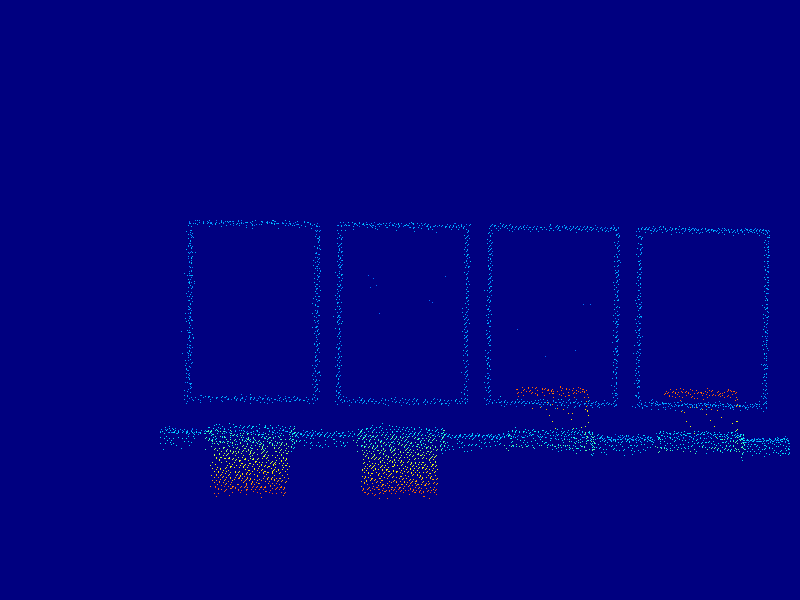

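The pictures confirm the layout. The pins are at about x=0.553 for A (y=−0.203) and x=0.555 for C (y=0). Spacing, edge height (0.128) and rim height (0.061) all match the given sizes. I'll push A forward first, with the shut fingers 28 mm above the pin, and stop about 0.5 rad past upright.

```bash
cat >> h.py <<'E'
def push(y,x0,x1,q,z=.108):
    ctrl.movep([x0,y,.24],q); ctrl.movel([x0,y,z],max_speed=.12)
    s=get_state(); print("down",np.round(s["tcp_pos"],4),np.round(s["contact_force"],1))
    ctrl.movel([x1,y,z],max_speed=.06); s=get_state(); print("end",np.round(s["tcp_pos"],4),np.round(s["contact_force"],1))
    ctrl.movel([x0,y,z],max_speed=.12); ctrl.movel([x0,y,.24],max_speed=.2)
    print("t",get_state()["time"])
def tags():
    W=cloud("scene",vision.grab_frame("scene")[1])
    for n,xc,y in (("A",.553,-.203),("B",.554,-.102),("C",.555,0),("D",.556,.1)):
        P=W[(abs(W[...,1]-y)<.03)&(W[...,2]>.11)&(W[...,2]<.15)&(abs(W[...,0]-xc)<.06)]
        print(n,len(P),(np.median(P,0)-[xc,y,0]).round(3) if len(P) else None)
E
python3 - <<'E'
from h import *
qs=[[0,1,0,0],[0,0,1,0]]
j=[ctrl.ik([.64,-.203,.24],q) for q in qs]; q0=get_state()["qpos"]; print(j)
q=qs[int(np.argmin([np.abs(np.array(a)-q0).max() if a is not None else 9 for a in j]))]; print(q)
print(ctrl.ik([.47,0,.108],q))
ctrl.close_gripper()
push(-.203,.64,.548,q)
tags()
E
```

```text
[array([ 0.41865351,  0.57874273, -0.26748509,  1.34803778,  0.1537264 ,
        1.2349773 , -1.42868136]), array([ 0.75103501,  0.70885682, -0.95922754,  1.34292952,  0.57418174,
        1.37697451,  1.37288255])]
[0, 1, 0, 0]
[ 0.22588815  0.44178714 -0.39066025  2.06236627  0.26068543  0.68372722
 -1.90521908]
down [ 0.6405 -0.2031  0.1089] [-0.3 -0.4  0.7]
end [ 0.5483 -0.2029  0.108 ] [ 0.2 -0.1  1.3]
t 8.4417
A 292 [-0.029  0.001  0.119]
B 92 [ 0.035 -0.001  0.127]
C 256 [-0.029 -0.     0.119]
D 229 [-0.028 -0.     0.119]
```

A fell forward, so C is next.

```bash
python3 - <<'E'
from h import *
push(0.,.47,.560,[0,1,0,0])
tags()
ctrl.movep([.35,-.35,.3],[0,1,0,0]); ctrl.pause(.3)
tags(); print(get_state()["time"])
a=vision.grab_frame("scene")[0]; b=vision.grab_frame("side")[0]
cv2.imwrite("pics/fin.png",np.hstack([cv2.resize(a[150:390,180:450],(400,356)),cv2.resize(b[170:340,240:430],(398,356))]))
E
```

```text
down [0.4704 0.     0.1085] [-0.2  0.2 -1. ]
end [ 0.5597 -0.      0.108 ] [-0.3 -0.3 -0.7]
t 14.1333
A 313 [-0.029  0.004  0.119]
B 92 [ 0.035 -0.001  0.127]
C 85 [ 0.036 -0.005  0.127]
D 226 [-0.028 -0.001  0.119]
A 315 [-0.029  0.003  0.119]
B 92 [ 0.035 -0.001  0.127]
C 83 [ 0.035 -0.004  0.127]
D 224 [-0.028 -0.001  0.12 ]
15.9333
```

View pics/fin.png

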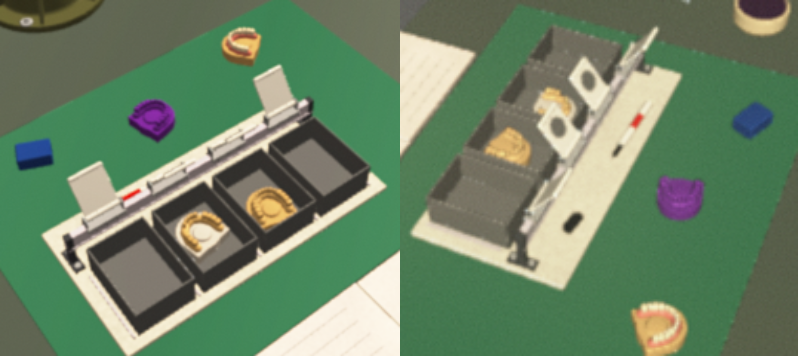

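The final picture shows the two middle tags, in front of the casts, leaning back with discs visible at (588,80) and (560,130). The two outer tags lean forward, and nothing else appears to have moved.

```bash
python3 -c "
from station import ticket; ticket.close_job()"
```

```text
the job is handed in; nothing more can be done
```

The tags now match the bins, and I handed the job in at about 16 s. I pushed two wrong tags over with the shut fingertips:
- **End tag at y ≈ −0.20 (empty bin):** pushed forward.
- **Second tag from the other end, y ≈ 0 (buff cast):** pushed back.

The other two tags were already right, so I left them alone.

Before handing in, depth checks put both tags with casts leaning back, their free edges 35 mm behind the pins. Both tags at empty bins lean forward. The casts, bins and other things in the closing picture crop appear unmoved, by eye only. I did not re-measure them, and the burner and carver were outside that crop. The force readings I took, just before and at the end of each push, were under 1.5 N. The arm is parked clear at z = 0.3 m, and no check failed or disagreed.

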